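Drain a preserved lemon over its brine jar with the tongs

TASK

The preserved lemon on the tray is wet with brine that belongs back in its jar: first stand the steel funnel upright in the neck of the blue jar, fully down, and let go of it. Then take the kitchen tongs, close them on the lemon, lift it from the tray and hold it still above the middle of the funnel, clear of it but no more than a hand's breadth above, to drip off; finish while you are still holding it there in the tongs. Never touch the lemon with the fingers, keep the jar standing where it is, and leave the honey jar, pepper mill, spice jar and espresso cup where they stand.

Things in the scene. Friction and masses are not known exactly. Their poses are not given: they have to be found in the camera images.
- jar: Blue stoneware jar with a white band, loose, 0.7 kg, 84 mm in diameter at the body and 110 mm tall; its narrower neck is 54 mm outside and 44 mm inside from the rim down to the shoulder at 84 mm height. Origin: centre of its underside, z up.
- jar_mouth (a point): Centre of the jar's open mouth, at the level of its rim, 110 mm above its underside.
- funnel: Small stainless funnel, loose, 70 g, 66 mm tall, standing on its wide spout. Outside diameters: spout 36 mm at its end, 41 at 30 mm height; cone from there to 62 mm at 45 mm height; straight collar 62 mm (grip across it) up to the rim. Walls 2 mm. Origin: centre of the spout's end, z up. Fully down in the jar the cone rests on the jar's rim and the spout's end is about 32 mm below that rim.
- funnel_mouth (a point): Centre of the funnel's upper rim, 66 mm above its origin.
- tongs: Stainless kitchen tongs with black grips and black end cap, loose, 0.12 kg, 250 mm long, 34 mm high, lying with the opening in the horizontal plane. Origin: underside, below the middle of the grips (about the centre of mass); x to the jaws, z up. The arms hinge at the cap (x = -100 mm), move symmetrically and are sprung open; fingers opened wider than the grips drop the tongs.
- tongs_grip (a point): Point midway between the two grips at half height, 17 mm above the tongs' underside: the place to grip, across y. Grips: 24 mm high (5 to 29 mm above the worktop), x = -50 to +44 mm. Outside width at x = 0: 64 mm open, 52 mm when squeezed until the grips are parallel (then the jaw rims are 77 mm apart), 36 mm with a lemon held, 24 mm shut. Springs push each grip out with about 7 N open, 10 N shut.
- tongs_jaw (a point): Point midway between the jaws, 110 mm ahead of the grip point along the tongs' x, at the same height. The jaws are round hollow cups of 32 mm diameter that face each other, their rims about 103 mm apart when open; a jaw moves in 2.1 mm for each mm that a grip moves in.
- tongs_left (a joint): Closing angle of the tongs' left arm (the right arm moves likewise): 0 open, about 0.06 with the grips parallel, about 0.14 when the jaws hold a thing 52 mm thick, 0.20 shut (the grips meet, the jaws are still 19 mm apart).
- tray: Dark metal tray, fixed, 150 mm along its x, 230 mm along its y, with a 3 mm floor and a rim 13 mm high. Origin: centre of its underside.
- lemon: Yellow lemon, loose, about 85 g, lying on the tray; 71 mm long along its x axis, 53 mm wide along y, 51 mm tall. Origin: centre of its underside as it lies. Take it across y, so with the tongs pointing along its x axis, either way.
- lemon_center (a point): Middle of the lemon, 25 mm above its underside.
- honey: Honey jar, 71 mm in diameter, 110 mm tall, a bystander. Origin: centre of its underside.
- pepper_mill: Dark wooden pepper mill, 58 mm in diameter, 170 mm tall, a bystander. Origin: centre of its underside.
- spice_jar: Spice jar with a red cap, 45 mm in diameter, 106 mm tall, a bystander. Origin: centre of its underside.
- espresso_cup: Small striped espresso cup, 63 mm in diameter, 87 mm with its ear, 52 mm tall, a bystander. Origin: centre of its underside.
Things that resemble listed ones, but are neither listed nor needed, are in the scene too. Leave any green look-alike of the funnel alone.

How it is judged (in metres and radians):
On the way, in this order (a step that is already met when the one before it is completed fails the run):
1. the funnel stands in the jar's neck, fully down, and is released (horizontal distance between funnel and jar_mouth below 0.008 m and z of funnel in the frame of jar_mouth between -0.04 and -0.026 m and angle between funnel's own z axis and vertical below 0.15 rad and contact force between the fingers and funnel below 0.1 N), for 0.2 s.
2. the lemon is lifted off the tray in the tongs, the tongs held by the fingers (contact force between tongs and lemon above 1 N and contact force between the fingers and tongs above 1 N and z of lemon_center in the frame of tray above 0.06 m and contact force between lemon and tray below 0.05 N), for 0.2 s.
At the end, for the whole second after the job is handed in: Funnel in the jar neck (within 8 mm of its axis and 0.15 rad of upright, spout end 26 mm or more below the rim), jar upright, lemon still and held by the tongs alone, the tongs by the fingers, its middle within 22 mm of the funnel axis and 30 to 130 mm above the funnel rim, touching neither (horizontal distance between funnel and jar_mouth below 0.008 m and z of funnel in the frame of jar_mouth between -0.04 and -0.026 m and angle between funnel's own z axis and vertical below 0.15 rad and angle between jar's own z axis and vertical below 0.1 rad and horizontal distance between lemon_center and funnel_mouth below 0.022 m and z of lemon_center in the frame of funnel_mouth between 0.03 and 0.13 m and contact force between tongs and lemon above 1 N and contact force between the fingers and tongs above 1 N and contact force between each of the fingers, the arm and lemon below 0.1 N and contact force between each of lemon, tongs and funnel below 0.1 N and contact force between lemon and jar below 0.1 N and linear speed of lemon below 0.03 m/s); the arm keeps its last pose, push and grip.
It fails at once if the fingers touch the lemon (contact force between the fingers and lemon above 0.5 N).
It fails at once if the jar is shoved away or tipped (distance of jar from where it was at the start of the episode above 0.04 m or angle between jar's own z axis and vertical above 0.25 rad).
It fails at once if the honey jar, pepper mill, spice jar or espresso cup is moved (distance of any of honey, pepper_mill, spice_jar, espresso_cup from where it was at the start of the episode above 0.025 m).
It also fails if it takes over 58 s, if anything falls off the work surface, if the arm or the gripper's body presses on something with over 40 N, if the wrist force passes 120 N, or if a joint passes its speed limit or range.

ROBOT

A 6-joint arm with a two-finger parallel gripper is mounted at the origin on the work surface; the furniture and walls round the work are solid. World frame = base frame: x ahead of the robot, y to its left, z up, the work surface at z = 0. Lengths are in mm, angles in degrees, forces in N, time in s.
With the tool pointing down it reaches from about 300 to 850 mm from the base axis. Payload 4.2 kg.
Tool frame: the origin (TCP) lies between the finger pads; the fingertips stand 14 mm ahead of it and the grasp point (between the pads) lies 5 mm behind it; z points along the fingers, y is the line along which they close (so a half turn about z gives the same grasp; the last joint's range is limited). The gripper opens to 91 mm and grips with 3 to 60 N. Pads are 32 mm wide; open, the fingers measure 118 mm over their backs; the gripper's body (76 mm by 178 mm) begins 60 mm behind the grasp point.
Start: joints at [63.77, 18.312, 89.639, -0, 72.044, -1.146], TCP at [243.774, 520.784, 227.976] pointing down, gripper open.
Joint ranges: [-177.97, 177.97], [-48.28, 115.42], [12.27, 149.76], [-77.06, 257.06], [2.81, 150.46], [-146.56, 146.56]. Speed limits (degrees/s): [147.25, 147.25, 180, 180, 180, 180].

INTERFACE

Orientations are given as [roll, pitch, yaw] about the fixed x, y, z axes, in that order (R = Rz(yaw) Ry(pitch) Rx(roll)).
In Python, from workcell import * gives the robot as it stands. The module is installed in compiled form; this text tells all that it offers.
- The arm moves only by the tool send_rows, never from a script. Its argument "deltas" is a list of rows, each a list of 2 entries, a list of its own where there are three numbers: the shift along the tool's x, y, z normalised to -1 to 1, where 1 is 0.5 m, then the turn, a rotation vector about the tool's x, y, z normalised to -1 to 1, where 1 is 0.5 rad. A call has 1 to 10 rows; each row shifts and turns the commanded pose from where the row before left it, along the tool's axes as they then stand; what a row does not reach is not made up. A row lasts 1/10 s, in which the tool goes at most 50 mm and 8.59 degrees, less where a joint would pass 70% of its speed; a pose out of reach is approached as far as the arm can. A call with a number of a shift or a turn outside -1 to 1 is refused whole. A call with a gripper value outside its range is refused whole. "grip" is the closure, from 0 (fully open) to 1 (shut), set as the call begins (left out, the last holds). The fingers move at their own pace and stop on an object; "grip_force" is the grip in N (left out, the last holds). Time passes only in rows, so rows that do not move let the fingers close. It gives the time, the measured TCP pose, the force, the opening and the grip force at its end, in the units of the state.
- state(): the state, without advancing time (a new reading comes with each control period).
- grab_frame(name): name is "scene" or "top" or "wrist"; returns the picture (384x512x3 uint8, red, green, blue); there is no depth.
- calibration(name): a dict with "mtx" (3x3 intrinsics, pixels), "R" (3x3) and "t" (3): a world point X has camera coordinates R X + t. Camera axes: x right, y down, z forward; pixel columns grow to the right and rows downward; lengths in mm; the calibration is good to about 2 mm. A picture is of the moment at which its call begins: read the wrist's pose just before it. calibration takes no time and is no camera call; for the wrist camera it gives the pose at the moment of the call.
- job_done(): hands the job in; it is judged then, once.
Trained networks look in the newest picture that a camera, given by its name, has taken for a name from the list of things; names that differ only in an ending like _2 or _b are one class to them, and where a whole thing is asked for, a point or a joint stands for the part that bears it (a point fixed in the world has none). Each returns a list of dicts, best first, with "p" (0 to 1); they miss things now and then, are a little off and sometimes report something else, mostly with a low value. They report only what shows in the picture. A call takes as long as a camera call. They do not tell look-alikes from the thing itself.
- trace(camera, label): "pixels" (384x512 bool, what is visible of it) and "bbox" ([left, top, width, height] in pixels, round what is visible of it).
The state is a dict: "time_s": time; "qpos": joint angles; "qvel": joint speeds; "effort": joint torques, N m; "ee_pos": TCP position; "ee_rot": TCP orientation; "force": force on the tool from outside, world axes, zero at the start; "torque": the same for the moment, N m; "gripper_width": finger opening in mm; "gripper_force": force on a finger pad.
Only numpy, scipy, OpenCV 4.12 (cv2) and the standard library are available. Lean on these libraries where they do the work, as an engineer would, in place of code of your own. Each camera call takes 0.05 s, during which the arm holds its last target. There are 200 camera calls.

## Working session

There is one attempt and no reset: what is moved stays moved. The work goes in short steps, Python scripts to look and compute and a tool call to move; the robot and the scene stay as the last step left them, time stands still between calls to the robot, and variables do not carry over. Pictures are saved under pics/ and viewed, at most 10 in all, crops included, and the job is handed in when it is done.

Besides the shell and the picture viewer there is one more tool, called as a command line: name --argument value ..., lists and objects as JSON in quotes. send_rows: Moves the arm, as the interface text tells. Scaled input: -1 to 1 covers 0.5 m each way for a shift and 0.5 rad each way for a turn. Its arguments: {"type":"object","properties":{"deltas":{"type":"array","items":{"type":"array"}},"grip":{"type":"number"},"grip_force":{"type":"number"}},"required":["deltas"]}

```bash
mkdir -p pics; cat > h.py <<'E'
from workcell import *
import numpy as np, cv2
def ray(cam,u,v,z):
    c=calibration(cam);K=np.array(c["mtx"]);R=np.array(c["R"]);t=np.array(c["t"])
    C=-R.T@t; d=R.T@np.linalg.inv(K)@np.array([u,v,1.]); return C+d*(z-C[2])/d[2]
def proj(cam,X):
    c=calibration(cam);p=np.array(c["mtx"])@(np.array(c["R"])@np.array(X,float)+np.array(c["t"]));return p[:2]/p[2]
E
python3 - <<'E'
from h import *
s=state();print(s)
a=grab_frame("top");b=grab_frame("scene")
cv2.imwrite("pics/a.png",a[:,:,::-1]);cv2.imwrite("pics/b.png",b[:,:,::-1])
for cam in("top","scene"):
  c=calibration(cam);print(cam,c["mtx"],-np.array(c["R"]).T@c["t"])
  for n in ["jar","funnel","tongs","tray","lemon","honey","pepper_mill","spice_jar","espresso_cup"]:
    for r in trace(cam,n)[:3]:
      ys,xs=np.nonzero(r["pixels"]);print(cam,n,round(r["p"],2),r["bbox"],xs.mean().round(1),ys.mean().round(1),ray(cam,xs.mean(),ys.mean(),20).round())
E
```

```text
{'time_s': 0.0, 'qpos': array([ 6.37717495e+01,  1.83495262e+01,  8.97070940e+01, -1.57001026e-03,
        7.20432948e+01, -1.14519850e+00]), 'qvel': array([ 0.07742296, -0.03336656, -0.038177  ,  0.02184281,  0.04695541,
        0.03591972]), 'effort': array([ 1.79686094e-04, -4.12470388e+01, -2.31968540e+01,  7.26274727e-02,
        4.59548912e-02, -1.43536422e-04]), 'ee_pos': array([243.54551704, 520.3365953 , 227.13679906]), 'ee_rot': array([-1.79900075e+02, -5.04525355e-04,  1.54917433e+02]), 'force': array([-0.04722838, -0.77374902, -0.70465096]), 'torque': array([-0.00932243,  0.00037295, -0.02000089]), 'gripper_force': 0.0, 'gripper_width': 91.08962999304222}
top [[401.27149822   0.         257.63402044]
 [  0.         401.27149822 202.66126709]
 [  0.           0.           1.        ]] [ 242.03398113   18.23158543 1379.21508706]
top jar 0.66 [291.8, 153.5, 22.4, 33.4] 302.8 168.6 [ 644. -158.   20.]
top funnel 0.8 [287.8, 208.4, 18.4, 21.7] 296.8 218.3 [ 467. -128.   20.]
top funnel 0.65 [262.4, 240.0, 19.8, 17.7] 273.0 248.5 [366. -42.  20.]
top funnel 0.58 [178.0, 209.9, 
[... 1101 characters left out ...]
67. -18.  20.]
scene funnel 0.9 [253.3, 240.9, 21.1, 24.8] 263.4 252.9 [ 434. -215.   20.]
scene funnel 0.77 [246.8, 215.6, 18.9, 23.8] 256.4 226.4 [ 470. -107.   20.]
scene tongs 0.86 [189.5, 164.2, 40.6, 42.4] 215.6 186.8 [438. 145.  20.]
scene tray 0.56 [232.3, 155.3, 64.2, 42.6] 266.7 174.3 [636. 119.  20.]
scene lemon 0.67 [261.1, 163.3, 13.5, 14.8] 265.3 169.4 [647. 148.  20.]
scene honey 0.56 [343.6, 247.6, 33.5, 44.9] 357.7 268.6 [ 637. -396.   20.]
scene pepper_mill 0.77 [216.0, 108.2, 14.1, 38.6] 224.3 129.2 [639. 506.  20.]
scene spice_jar 0.78 [200.4, 132.4, 10.9, 27.1] 206.0 143.2 [523. 438.  20.]
scene espresso_cup 0.92 [291.0, 278.0, 32.9, 23.4] 303.6 288.1 [ 467. -377.   20.]
```

View pics/a.png

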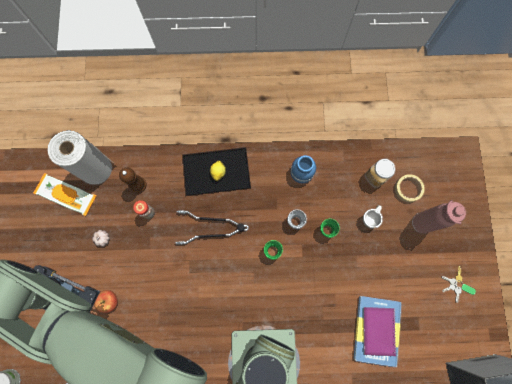

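View pics/b.png

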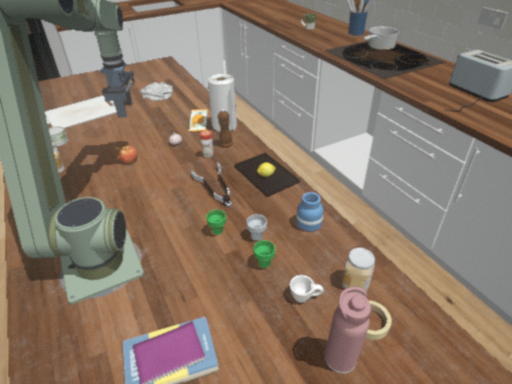

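The top view shows the steel funnel at (297,219) and the two green look-alikes at (273,250) and (330,228). The jar is at (304,169), the lemon at (218,171) with its long axis roughly along world x, and the tongs have their cap at (245,228) with the jaws pointing to +y. The scene view agrees. I'll turn the tool to yaw 90 and move over the funnel for a close look.

send_rows --deltas '[[[0, 0, 0], [0, 0, 0.284]], [[0, 0, 0], [0, 0, 0.284]], [[0, 0, 0], [0, 0, 0.284]], [[0, 0, 0], [0, 0, 0.284]], [[0, 0, 0], [0, 0, 0.284]], [[0, 0, 0], [0, 0, 0.284]], [[0, 0, 0], [0, 0, 0.284]], [[0, 0, 0], [0, 0, 0.278]], [[-0.08, 0.026, 0], [0, 0, 0]], [[-0.08, 0.026, 0], [0, 0, 0]]]' --grip 0

```text
time_s: 2.0
ee_pos: [269.8, 440.4, 227.6]
ee_rot: [180.0, 0.0, 90.1]
force: [0.6, -0.4, 0.1]
gripper_width: 91.2
gripper_force: 0.0
```

send_rows --deltas '[[[-0.08, 0.026, 0], [0, 0, 0]], [[-0.08, 0.026, 0], [0, 0, 0]], [[-0.08, 0.026, 0], [0, 0, 0]], [[-0.08, 0.026, 0], [0, 0, 0]], [[-0.08, 0.026, 0], [0, 0, 0]], [[-0.08, 0.026, 0], [0, 0, 0]], [[-0.08, 0.026, 0], [0, 0, 0]], [[-0.08, 0.026, 0], [0, 0, 0]], [[-0.08, 0.026, 0], [0, 0, 0]], [[-0.08, 0.026, 0], [0, 0, 0]]]'

```text
time_s: 3.0
ee_pos: [400.1, 39.1, 228.3]
ee_rot: [179.9, -0.0, 90.0]
force: [1.3, -0.5, 0.5]
gripper_width: 91.1
gripper_force: 0.0
```

send_rows --deltas '[[[-0.08, 0.026, 0], [0, 0, 0]], [[-0.08, 0.026, 0], [0, 0, 0]], [[-0.08, 0.026, 0], [0, 0, 0]], [[-0.05, 0.026, 0], [0, 0, 0]], [[0, 0, 0], [0, 0, 0]], [[0, 0, 0], [0, 0, 0]]]'

```text
time_s: 3.6
ee_pos: [451.5, -104.4, 227.7]
ee_rot: [-180.0, -0.0, 89.9]
force: [0.5, 0.2, 0.0]
gripper_width: 91.4
gripper_force: 0.0
```

```bash
python3 - <<'E'
from h import *
s=state();print(s["time_s"],s["ee_pos"],s["ee_rot"],s["force"])
a=grab_frame("wrist");cv2.imwrite("pics/c.png",a[:,:,::-1])
c=calibration("wrist");print(-np.array(c["R"]).T@c["t"],np.array(c["R"]).round(2).tolist(),c["mtx"][0][0])
for n,z in[("funnel",66),("jar",110)]:
  for r in trace("wrist",n)[:3]:
    ys,xs=np.nonzero(r["pixels"]);print(n,round(r["p"],2),r["bbox"],ray("wrist",xs.mean(),ys.mean(),z).round(1))
for n,z,u,v in[("top",66,297,217.5),("top",110,303.5,162)]:print(ray(n,u,v,z).round(1))
E
```

```text
3.6 [ 451.54932725 -104.3771008   227.71223435] [-1.79956163e+02 -4.16651657e-02  8.99182669e+01] [0.48467893 0.20848258 0.00834346]
[450.05409809 -39.42485953 385.17878061] [[1.0, -0.0, 0.0], [-0.0, -0.97, 0.23], [0.0, -0.23, -0.97]] 270.34472699300494
funnel 0.94 [148.6, 104.3, 55.8, 51.4] [357.7 -40.6  66. ]
funnel 0.8 [209.4, 258.6, 51.0, 32.9] [ 423.4 -227.    66. ]
funnel 0.74 [235.3, 173.0, 51.9, 51.2] [ 458.6 -124.9   66. ]
jar 0.96 [357.3, 185.2, 76.8, 49.0] [ 590.6 -119.4  110. ]
[ 462.4 -124.    66. ]
[ 640. -150.  110.]
```

View pics/c.png

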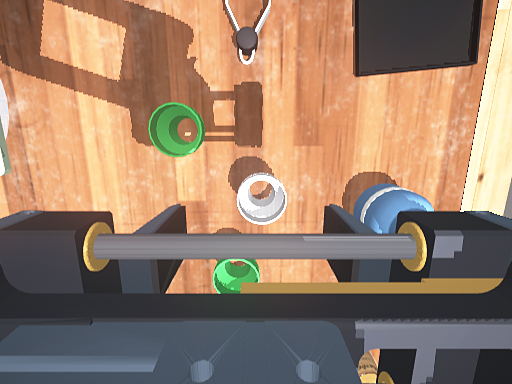

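The wrist picture shows the steel funnel at (262,199) between green ones at (177,130) and (237,277). The jar at (392,210) is partly hidden by the gripper. I'll fit silhouettes for accurate positions.

```bash
cat >> h.py <<'E'
from scipy.optimize import minimize
F=[(0,18),(30,20.5),(45,31),(66,31)]
J=[(0,40),(10,42),(75,42),(84,27),(110,27)]
def sil(cam,x,y,prof,z0=0):
    S=4;m=np.zeros((384*S,512*S),np.uint8);a=np.linspace(0,2*np.pi,40)
    rings=[np.array([proj(cam,[x+r*np.cos(t),y+r*np.sin(t),z0+z]) for t in a]) for z,r in prof]
    for p,q in zip(rings,rings[1:]):
        cv2.fillConvexPoly(m,cv2.convexHull((np.vstack([p,q])*S+S/2).astype(np.int32)),255)
    return cv2.resize(m,(512,384),interpolation=cv2.INTER_AREA)/255.
def fit(cam,mask,prof,x,y,z0=0):
    f=lambda p:np.abs(sil(cam,p[0],p[1],prof,z0)-mask).sum()/mask.sum()
    r=minimize(f,[x,y],method="Nelder-Mead",options=dict(initial_simplex=[[x,y],[x+8,y],[x,y+8]],xatol=.3,fatol=1e-4,maxiter=50))
    return r.x.round(1),round(r.fun,3)
def pick(cam,name,x,y,z):
    u=proj(cam,[x,y,z])
    L=[r for r in trace(cam,name)]
    return min(L,key=lambda r:np.hypot(*(np.array(np.nonzero(r["pixels"])).mean(1)[::-1]-u)))["pixels"].astype(float)
E
python3 - <<'E'
from h import *
for cam in("wrist","top","scene"):
  grab_frame(cam)
  print(cam,"funnel",fit(cam,pick(cam,"funnel",460,-124,40),F,460,-124))
  if cam!="wrist":print(cam,"jar",fit(cam,pick(cam,"jar",638,-150,50),J,638,-150))
E
```

```text
Traceback (most recent call last):
  File "h.py", line 19, in fit
    r=minimize(f,[x,y],method="Nelder-Mead",options=dict(initial_simplex=[[x,y],[x+8,y],[x,y+8]],xatol=.3,fatol=1e-4,maxiter=50))
  File "h.py", line 18, in <lambda>
    f=lambda p:np.abs(sil(cam,p[0],p[1],prof,z0)-mask).sum()/mask.sum()
                      ~~~^^^^^^^^^^^^^^^^^^^^^^^
  File "h.py", line 13, in sil
    rings=[np.array([proj(cam,[x+r*np.cos(t),y+r*np.sin(t),z0+z]) for t in a]) for z,r in prof]
                     ~~~~^^^^^^^^^^^^^^^^^^^^^^^^^^^^^^^^^^^^^^^^
  File "h.py", line 7, in proj
    c=calibration(cam);p=np.array(c["mtx"])@(np.array(c["R"])@np.array(X,float)+np.array(c["t"]));return p[:2]/p[2]
ValueError: time passes only in moves, steps and waits
```

```bash
sed -i 's/^import numpy/import functools\ncalibration=functools.cache(calibration)\nimport numpy/' h.py
python3 - <<'E'
from h import *
for cam in("wrist","top","scene"):
  grab_frame(cam)
  print(cam,"funnel",fit(cam,pick(cam,"funnel",460,-124,40),F,460,-124))
  if cam!="wrist":print(cam,"jar",fit(cam,pick(cam,"jar",638,-150,50),J,638,-150))
E
```

```text
wrist funnel (array([ 458.8, -126.2]), np.float64(0.247))
top funnel (array([ 468., -124.]), np.float64(5.724))
top jar (array([ 641.8, -155.8]), np.float64(3.023))
scene funnel (array([ 458.3, -126.9]), np.float64(0.085))
scene jar (array([ 635.8, -157.2]), np.float64(0.059))
```

send_rows --deltas '[[[-0.044, 0.014, 0], [0, 0, 0]], [[0, 0, 0.07], [0, 0, 0]], [[0, 0, 0.07], [0, 0, 0]], [[0, 0, 0.07], [0, 0, 0]], [[0, 0, 0.07], [0, 0, 0]], [[0, 0, 0.05], [0, 0, 0]], [[0, 0, 0.022], [0, 0, 0]], [[0, 0, 0], [0, 0, 0]], [[0, 0, 0], [0, 0, 0]]]'

```text
time_s: 5.15
ee_pos: [459.7, -126.5, 52.8]
ee_rot: [179.9, 0.0, 90.0]
force: [-1.1, 0.6, 0.6]
gripper_width: 91.4
gripper_force: 0.0
```

send_rows --deltas '[[[0, 0, 0], [0, 0, 0]], [[0, 0, 0], [0, 0, 0]], [[0, 0, 0], [0, 0, 0]], [[0, 0, 0], [0, 0, 0]], [[0, 0, 0], [0, 0, 0]], [[0, 0, 0], [0, 0, 0]]]' --grip 1 --grip_force 15

```text
time_s: 5.75
ee_pos: [459.1, -126.3, 52.3]
ee_rot: [179.9, 0.0, 90.0]
force: [0.7, 0.4, 3.5]
gripper_width: 62.5
gripper_force: 15.0
```

send_rows --deltas '[[[0, 0, -0.05], [0, 0, 0]], [[0, 0, -0.08], [0, 0, 0]], [[0, 0, -0.08], [0, 0, 0]], [[0, 0, -0.08], [0, 0, 0]], [[-0.05, 0.07, 0], [0, 0, 0]], [[-0.05, 0.07, 0], [0, 0, 0]], [[-0.05, 0.07, 0], [0, 0, 0]], [[-0.05, 0.07, 0], [0, 0, 0]], [[0, 0, 0], [0, 0, 0]], [[0, 0, 0], [0, 0, 0]]]'

```text
time_s: 6.75
ee_pos: [598.4, -226.3, 195.4]
ee_rot: [-179.8, -0.1, 90.0]
force: [0.1, 0.2, -0.6]
gripper_width: 62.4
gripper_force: 15.0
```

```bash
python3 - <<'E'
from h import *
s=state();print(s["time_s"],s["ee_pos"],s["gripper_width"])
for cam in("wrist","top","scene"):
  a=grab_frame(cam)
  if cam=="wrist":cv2.imwrite("pics/d.png",a[:,:,::-1])
  try:
   m=pick(cam,"jar",637,-155,50);print(cam,m.sum(),"jar",fit(cam,m,J,637,-155))
  except Exception as e:print(cam,e)
  x,y,z=s["ee_pos"];
  try:
   m=pick(cam,"funnel",x,y,z-12);print(cam,m.sum(),"funnel",fit(cam,m,F,x,y,z-52.3))
  except Exception as e:print(cam,e)
E
```

```text
6.75 [ 598.39638585 -226.31126409  195.36427013] 62.39741254915554
wrist 5227.0 jar (array([ 633.4, -159.1]), np.float64(0.097))
wrist 5016.0 funnel (array([ 596.5, -225. ]), np.float64(0.822))
top 521.0 jar (array([ 635.3, -153.7]), np.float64(0.14))
top min() iterable argument is empty
scene 573.0 jar (array([ 636.9, -156.3]), np.float64(0.57))
scene 451.0 funnel (array([1305.4, 3371.3]), np.float64(1.0))
```

View pics/d.png

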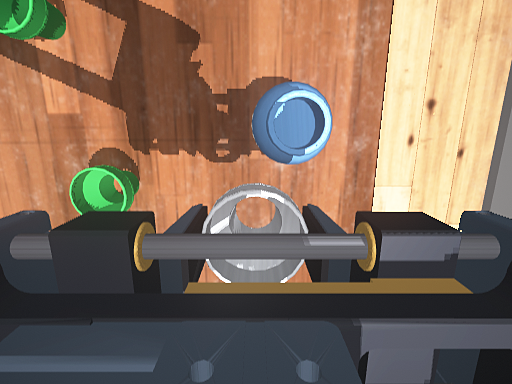

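The jar mouth in this picture is centred near (299,120), and the gripped funnel's rim runs from row 184 around column 256. I'll compare these with the projections.

```bash
python3 - <<'E'
from h import *
print(ray("wrist",299,120.5,110).round(1))
x,y,z=state()["ee_pos"]
zr=z-52.3+66
a=np.linspace(0,6.283,60)
def bb(x,y,z,r):
  p=np.array([proj("wrist",[x+r*np.cos(t),y+r*np.sin(t),z]) for t in a]);return p.min(0).round(1),p.max(0).round(1)
print("funnel rim",bb(x,y,zr,31))
for xy in((633.4,-159),(635.5,-155)):print(xy,bb(*xy,110,27),bb(*xy,110,22))
im=cv2.imread("pics/d.png")
j=cv2.resize(im[70:180,235:350],None,fx=4,fy=4,interpolation=cv2.INTER_CUBIC)
f=cv2.resize(im[175:295,195:320],None,fx=3,fy=3,interpolation=cv2.INTER_CUBIC)
o=np.zeros((440,840,3),np.uint8);o[:j.shape[0],:j.shape[1]]=j;o[:f.shape[0],465:465+f.shape[1]]=f
cv2.imwrite("pics/d2.png",o)
E
```

```text
[ 636.3 -154.8  110. ]
funnel rim (array([202.5, 191.4]), array([310.9, 292.2]))
(633.4, -159) (array([264.8,  92.9]), array([326.2, 156.3])) (array([270.4,  99.1]), array([320.5, 150.7]))
(635.5, -155) (array([267.2,  88. ]), array([328.9, 151.9])) (array([272.9,  94.2]), array([323.2, 146.2]))
```

```bash
python3 -c "
import cv2;cv2.imwrite('pics/d3.png',cv2.imread('pics/d2.png')[:,:800])"
```

```text
(no output)
```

View pics/d3.png

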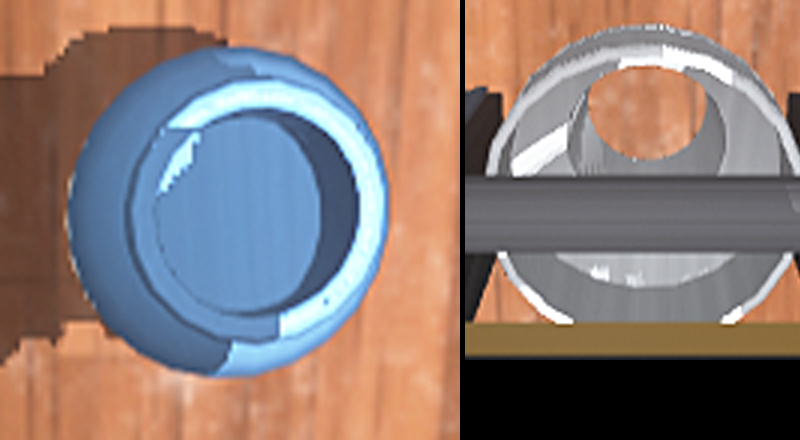

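send_rows --deltas '[[[0.035, 0.02, 0], [0, 0, 0]], [[0.051, 0.028, 0], [0, 0, 0]], [[0.051, 0.028, 0], [0, 0, 0]], [[0, 0, 0], [0, 0, 0]], [[0, 0, 0.02], [0, 0, 0]], [[0, 0, 0.02], [0, 0, 0]], [[0, 0, 0.02], [0, 0, 0]], [[0, 0, 0.02], [0, 0, 0]], [[0, 0, 0.01], [0, 0, 0]], [[0, 0, 0], [0, 0, 0]]]'

```text
time_s: 8.2
ee_pos: [636.1, -157.9, 150.6]
ee_rot: [-179.9, -0.0, 90.0]
force: [0.8, -0.5, -0.0]
gripper_width: 62.2
gripper_force: 15.0
```

```bash
python3 - <<'E'
from h import *
s=state();print(s["time_s"],s["ee_pos"],s["force"],s["torque"])
E
```

```text
8.2 [ 636.06618629 -157.91055858  150.61709959] [ 0.78854249 -0.4718291  -0.04084093] [-0.16008114  0.08537656 -0.01323763]
```

send_rows --deltas '[[[0, 0, 0.012], [0, 0, 0]], [[0, 0, 0.012], [0, 0, 0]], [[0, 0, 0.01], [0, 0, 0]], [[0, 0, 0.004], [0, 0, 0]], [[0, 0, 0], [0, 0, 0]]]'

```text
time_s: 8.7
ee_pos: [636.7, -157.8, 132.6]
ee_rot: [-180.0, 0.0, 90.0]
force: [0.2, -0.7, -1.3]
gripper_width: 62.3
gripper_force: 15.0
```

Down 2 mm more, then release, rise and check.

send_rows --deltas '[[[0, 0, 0.004], [0, 0, 0]], [[0, 0, 0], [0, 0, 0]]]'

```text
time_s: 8.9
ee_pos: [637.0, -158.1, 131.3]
ee_rot: [180.0, 0.0, 90.0]
force: [1.0, -1.5, 0.3]
gripper_width: 62.6
gripper_force: 15.0
```

send_rows --deltas '[[[0, 0, 0], [0, 0, 0]], [[0, 0, 0], [0, 0, 0]], [[0, 0, 0], [0, 0, 0]], [[0, 0, 0], [0, 0, 0]], [[0, 0, -0.03], [0, 0, 0]], [[0, 0, -0.06], [0, 0, 0]], [[0, 0, -0.08], [0, 0, 0]], [[0, 0, 0], [0, 0, 0]], [[0, 0, 0], [0, 0, 0]]]' --grip 0

```text
time_s: 9.8
ee_pos: [637.2, -157.7, 217.1]
ee_rot: [179.9, 0.0, 90.0]
force: [-0.2, -0.4, -0.2]
gripper_width: 90.8
gripper_force: 0.0
```

```bash
python3 - <<'E'
from h import *
FJ=[(-32+z,r) for z,r in F[2:]]
s=state();print(s["time_s"],s["ee_pos"])
for cam in("scene","wrist"):
  a=grab_frame(cam)
  m=pick(cam,"funnel",636,-157,130);ys,xs=np.nonzero(m)
  print(cam,m.sum(),xs.min(),xs.max(),ys.min(),ys.max(),fit(cam,m,F[2:],636,-157,78))
  j=pick(cam,"jar",636,-157,50);print(fit(cam,np.clip(j+m,0,1),J+[(123,31),(144,31)],636,-157))
  if cam=="scene":b=cv2.resize(a[150:250,250:370],None,fx=3,fy=3)
  else:w=a
o=np.zeros((384,512+360-72,3),np.uint8);o[:,:440]=w[:,36:476];o[:300,440:]=b
cv2.imwrite("pics/e.png",o[:,:,::-1])
E
```

```text
9.8 [ 637.16438634 -157.74725152  217.09989867]
scene 304.0 302 321 183 201 (array([ 636.3, -159.2]), np.float64(0.091))
(array([ 636. , -159.1]), np.float64(0.069))
wrist 3263.0 220 291 167 233 (array([ 635.6, -158.1]), np.float64(0.228))
(array([ 635.7, -158.3]), np.float64(0.063))
```

View pics/e.png

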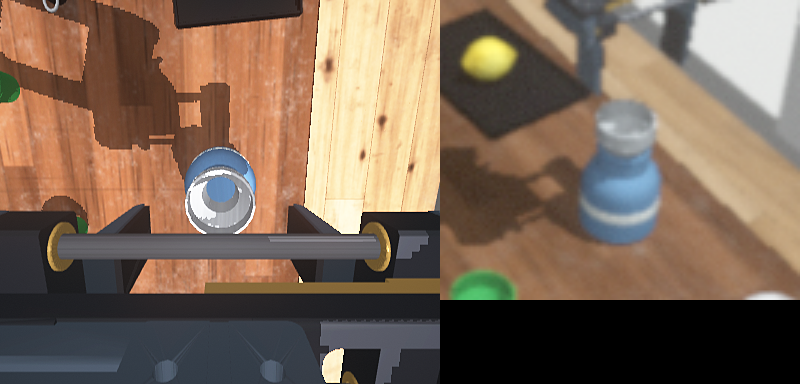

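The funnel sits upright in the neck at wrist (220,200 in the crop), and the scene inset confirms it is square and fully down. Next is a view of the tongs and lemon.

send_rows --deltas '[[[0.073, -0.039, 0], [0, 0, 0]], [[0.073, -0.039, 0], [0, 0, 0]], [[0.073, -0.039, 0], [0, 0, 0]], [[0.073, -0.039, 0], [0, 0, 0]], [[0.073, -0.039, 0], [0, 0, 0]], [[0.073, -0.039, 0], [0, 0, 0]], [[0, 0, 0], [0, 0, 0]], [[0, 0, 0], [0, 0, 0]]]'

```text
time_s: 10.9
ee_pos: [519.6, 61.7, 215.8]
ee_rot: [180.0, 0.0, 90.1]
force: [0.6, -0.4, -0.5]
gripper_width: 91.0
gripper_force: 0.0
```

```bash
python3 - <<'E'
from h import *
s=state();print(s["time_s"],s["ee_pos"])
a=grab_frame("wrist");cv2.imwrite("pics/f.png",a[:,:,::-1])
for n,z in(("tongs",17),("lemon",26),("tray",6)):
  for r in trace("wrist",n)[:2]:
    m=r["pixels"];ys,xs=np.nonzero(m)
    P=np.array([ray("wrist",u,v,z)[:2] for u,v in zip(xs,ys)])
    w,V=np.linalg.eigh(np.cov(P.T))
    print(n,round(r["p"],2),r["bbox"],len(xs),P.mean(0).round(1),"axis",V[:,1].round(3),"deg",np.degrees(np.arctan2(V[1,1],V[0,1])).round(1),"sig",np.sqrt(w).round(1),"min",P.min(0).round(),"max",P.max(0).round())
E
```

```text
10.9 [519.59026248  61.7199333  215.82448849]
tongs 0.84 [141.4, 0.0, 104.0, 194.5] 2654 [443.8 162. ] axis [0.083 0.997] deg 85.2 sig [32.3 64.6] min [391.  40.] max [507. 269.]
lemon 0.62 [326.6, 93.9, 58.4, 44.2] 1866 [646.2 139.9] axis [-0.997  0.072] deg 175.9 sig [13.  16.8] min [612. 113.] max [681. 165.]
tray 0.84 [288.1, 5.2, 129.4, 197.1] 20517 [649.6 156.3] axis [-0.089  0.996] deg 95.1 sig [46.2 70.1] min [564.  25.] max [737. 268.]
```

View pics/f.png

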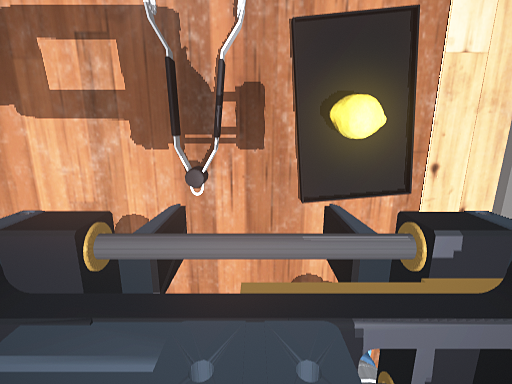

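The picture shows the tongs' cap at (196,176), the grips from (170,60) and (221,60) down to (177,135) and (217,137), and the lemon at (358,116), slightly turned. I'll fit the tongs' axis and an ellipsoid for the lemon.

```bash
cat > g.py <<'E'
from h import *
def lemon(cam,pic,x0=(646,140,0),zc=28.5):
    im=cv2.imread(pic);h=cv2.cvtColor(im,cv2.COLOR_BGR2HSV)
    m=cv2.inRange(h,(20,110,60),(38,255,255))
    n,l,st,ce=cv2.connectedComponentsWithStats(m);u=proj(cam,[x0[0],x0[1],zc])
    k=min((i for i in range(1,n) if st[i,4]>40),key=lambda i:np.hypot(*(ce[i]-u)));m=cv2.morphologyEx((l==k).astype(np.uint8),cv2.MORPH_CLOSE,np.ones((5,5)))
    c=calibration(cam);P=np.array(c["mtx"])@np.c_[c["R"],c["t"]]
    vv,uu=np.mgrid[:384,:512];G=np.stack([uu,vv,uu*0+1.],-1)
    def f(p):
        a=p[2];R=np.array([[np.cos(a),-np.sin(a),0],[np.sin(a),np.cos(a),0],[0,0,1]])
        T=np.eye(4);T[:3,:3]=R;T[:3,3]=p[0],p[1],zc
        Q=T@np.diag([35.5**2,26.5**2,25.5**2,-1])@T.T;C=np.linalg.inv(P@Q@P.T)
        d=np.einsum('hwi,ij,hwj->hw',G,C,G)*np.sign(np.linalg.det(C[:2,:2])*1.0)
        cc=P@[p[0],p[1],zc,1];cc/=cc[2];d*=-np.sign(cc@C@cc)*-1
        s=1/(1+np.exp(-np.clip(d/abs(cc@C@cc)*15,-50,50)))
        return np.abs(s-m).sum()/m.sum()
    return min((minimize(f,[x0[0],x0[1],a],method="Nelder-Mead",options=dict(initial_simplex=[[x0[0],x0[1],a],[x0[0]+8,x0[1],a],[x0[0],x0[1]+8,a],[x0[0],x0[1],a+.3]])) for a in(-.4,.3)),key=lambda r:r.fun),m.sum()
E
python3 - <<'E'
from g import *
for cam,p in(("wrist","f"),("top","a"),("scene","b")):
  r,n=lemon(cam,f"pics/{p}.png");print(cam,n,r.x[:2].round(1),np.degrees(r.x[2]).round(1),round(r.fun,3))
g={k:ray("wrist",*uv,29)[:2] for k,uv in dict(l1=(170.5,60),r1=(220.5,60),l0=(177.5,135),r0=(216.5,137)).items()}
cap=ray("wrist",196,176,30)[:2]
M1=(g["l1"]+g["r1"])/2;M0=(g["l0"]+g["r0"])/2
print({k:v.round(1) for k,v in g.items()},"cap",cap.round(1),M1.round(1),M0.round(1))
d=M1-cap;print("dir",np.degrees(np.arctan2(d[1],d[0])).round(1),"grip pt",(cap+100*d/np.hypot(*d)).round(1),"dist M0,M1",np.hypot(*(M0-cap)).round(),np.hypot(*d).round())
E
```

```text
wrist 1406 [630.9 144.6] 14.5 0.798
top 243 [645.  142.1] -9.0 0.115
scene 219 [643.4 139.2] -12.5 0.128
{'l1': array([421.3, 202.6]), 'r1': array([479.8, 202.5]), 'l0': array([423.6, 116.8]), 'r0': array([472.1, 114.3])} cap [444.2  65.3] [450.6 202.6] [447.9 115.5]
dir 87.3 grip pt [448.8 165.2] dist M0,M1 50.0 137.0
```

```bash
sed -i 's/def lemon(cam,pic,x0/def lemon(cam,pic,mask=None,x0/; s/^    c=calibration(cam);P=/    m=m if mask is None else mask.astype(np.uint8)\n&/' g.py
python3 - <<'E'
from g import *
m=trace("wrist","lemon")[0]["pixels"]
r,n=lemon("wrist","pics/f.png",m);print(n,r.x[:2].round(1),np.degrees(r.x[2]).round(1),round(r.fun,3))
E
```

```text
1866 [644.5 138.7] -3.3 0.168
```

send_rows --deltas '[[[0.069, -0.047, 0], [0, 0, 0]], [[0.069, -0.047, 0], [0, 0, 0]], [[0.069, -0.047, 0], [0, 0, 0.07]], [[0, 0, 0.08], [0, 0, 0]], [[0, 0, 0.08], [0, 0, 0]], [[0, 0, 0.08], [0, 0, 0]], [[0, 0, 0.06], [0, 0, 0]], [[0, 0, 0], [0, 0, 0]], [[0, 0, 0], [0, 0, 0]]]'

```text
time_s: 12.05
ee_pos: [450.0, 164.5, 66.2]
ee_rot: [-180.0, 0.0, 87.9]
force: [0.3, -0.5, 1.5]
gripper_width: 91.1
gripper_force: 0.0
```

```bash
python3 - <<'E'
from h import *
s=state();print(s["time_s"],s["ee_pos"],s["ee_rot"])
a=grab_frame("wrist");cv2.imwrite("pics/g.png",a[:,:,::-1])
E
```

```text
12.05 [450.00892025 164.48220897  66.2032532 ] [-1.79992685e+02  9.02195243e-05  8.79346041e+01]
```

View pics/g.png

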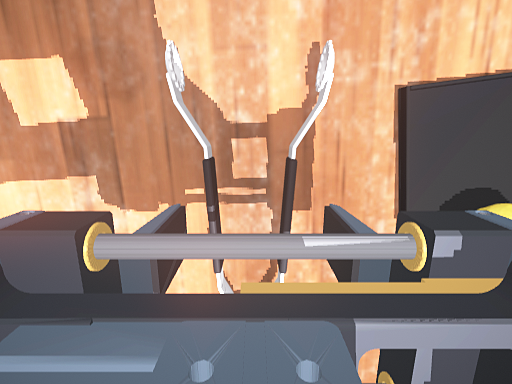

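Tongs are centred between the fingers: jaws at (173,62) and (326,62), front grip ends at (208,160) and (291,160). I'll check the remaining offset.

```bash
python3 - <<'E'
from h import *
for uv,z in(((208,160),29),((291,160),29),((173,62),28),((326,62),28)):print(ray("wrist",*uv,z).round(1))
a=(ray("wrist",249.5,160,29)[:2],ray("wrist",249.5,62,28)[:2],ray("wrist",250.5,265,29)[:2]);print(a)
E
```

```text
[417.6 208.3  29. ]
[477.6 206.1  29. ]
[399.1 274.4  28. ]
[501.5 270.8  28. ]
(array([447.58941206, 207.17423447]), array([450.2314847 , 272.58658152]), array([445.00339498, 123.94015409]))
```

send_rows --deltas '[[[-0.002, -0.006, 0.03], [0, 0, 0]], [[0, 0, 0.03], [0, 0, 0]], [[0, 0, 0.025], [0, 0, 0]], [[0, 0, 0.012], [0, 0, 0]], [[0, 0, 0], [0, 0, 0]]]'

```text
time_s: 12.6
ee_pos: [447.0, 164.0, 18.2]
ee_rot: [179.9, -0.0, 88.0]
force: [-0.4, 1.0, -0.7]
gripper_width: 91.3
gripper_force: 0.0
```

send_rows --deltas '[[[0, 0, 0], [0, 0, 0]], [[0, 0, 0], [0, 0, 0]], [[0, 0, 0], [0, 0, 0]], [[0, 0, 0], [0, 0, 0]], [[0, 0, 0], [0, 0, 0]], [[0, 0, 0], [0, 0, 0]]]' --grip 0.43 --grip_force 30

```text
time_s: 13.2
ee_pos: [446.6, 164.3, 17.9]
ee_rot: [180.0, -0.0, 88.0]
force: [-0.2, 1.6, 4.5]
gripper_width: 52.1
gripper_force: 9.3
```

send_rows --deltas '[[[0, 0, -0.02], [0, 0, 0]], [[0, 0, -0.05], [0, 0, 0]], [[0, 0, -0.07], [0, 0, 0]], [[0, 0, -0.07], [0, 0, 0]], [[0, 0, -0.06], [0, 0, 0]], [[0, 0, -0.03], [0, 0, 0.1]], [[0, 0, 0], [0, 0, 0.2]], [[0, 0, 0], [0, 0, 0.2]], [[0, 0, 0], [0, 0, 0.2]], [[0, 0, 0], [0, 0, 0.2]]]'

```text
time_s: 14.2
ee_pos: [445.7, 163.5, 167.6]
ee_rot: [-180.0, 0.0, 62.0]
force: [-0.4, -0.2, -0.7]
gripper_width: 51.9
gripper_force: 8.0
```

send_rows --deltas '[[[0, 0, 0], [0, 0, 0.25]], [[0, 0, 0], [0, 0, 0.25]], [[0, 0, 0], [0, 0, 0.25]], [[0, 0, 0], [0, 0, 0.25]], [[0, 0, 0], [0, 0, 0.25]], [[0, 0, 0], [0, 0, 0.25]], [[0, 0, 0], [0, 0, 0.25]], [[0, 0, 0], [0, 0, 0.25]], [[0, 0, 0], [0, 0, 0.25]], [[0, 0, 0], [0, 0, 0.2]]]'

```text
time_s: 15.2
ee_pos: [445.7, 163.5, 167.6]
ee_rot: [180.0, 0.0, -8.2]
force: [1.2, -0.9, -0.8]
gripper_width: 52.3
gripper_force: 8.0
```

send_rows --deltas '[[[0.05, -0.003, 0], [0, 0, 0]], [[0.06, -0.003, 0], [0, 0, 0]], [[0.05, -0.003, 0], [0, 0, 0]], [[0.022, 0, 0], [0, 0, 0]], [[0, 0, 0], [0, 0, 0]], [[0, 0, 0], [0, 0, 0]]]'

```text
time_s: 15.8
ee_pos: [535.6, 155.5, 167.1]
ee_rot: [180.0, 0.1, -8.0]
force: [0.1, 0.3, -0.8]
gripper_width: 51.9
gripper_force: 8.0
```

```bash
python3 - <<'E'
from g import *
s=state();print(s["time_s"],s["ee_pos"],s["ee_rot"],s["gripper_width"])
a=grab_frame("wrist");cv2.imwrite("pics/i.png",a[:,:,::-1])
T=trace("wrist","lemon")
if T:
  print(T[0]["p"],T[0]["bbox"]);r,n=lemon("wrist","pics/i.png",T[0]["pixels"]);print(n,r.x[:2].round(1),np.degrees(r.x[2]).round(1),round(r.fun,3))
  r,n=lemon("wrist","pics/i.png");print(n,r.x[:2].round(1),np.degrees(r.x[2]).round(1),round(r.fun,3))
x,y,z=s["ee_pos"];yw=np.radians(s["ee_rot"][2])
print("jaw px",proj("wrist",[x+109*np.cos(yw),y+109*np.sin(yw),z]).round(1),"lemon px",proj("wrist",[644.5,139.5,28]).round(1))
E
```

```text
15.8 [535.60921587 155.49860975 167.1315969 ] [ 1.79960977e+02  1.26852377e-01 -7.98310375e+00] 51.93461385589412
0.81 [225.0, 44.3, 51.2, 75.2]
2845 [643.1 141.2] -8.1 0.128
2066 [622.5 143.4] 52.7 1.273
jaw px [253.2  40.8] lemon px [254.6  82.2]
```

View pics/i.png

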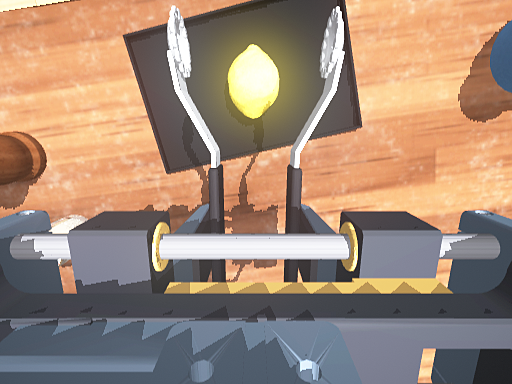

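The jaws at (178,42) and (331,42) straddle the lemon at (253,80), which is aligned with the tongs at yaw -8°. Down next.

send_rows --deltas '[[[0, 0, 0.05], [0, 0, 0]], [[0, 0, 0.06], [0, 0, 0]], [[0, 0, 0.06], [0, 0, 0]], [[0, 0, 0.05], [0, 0, 0]], [[0, 0, 0.03], [0, 0, 0]], [[0, 0, 0.02], [0, 0, 0]], [[0, 0, 0], [0, 0, 0]], [[0, 0, 0], [0, 0, 0]]]'

```text
time_s: 16.7
ee_pos: [537.2, 156.0, 33.2]
ee_rot: [-180.0, -0.1, -8.0]
force: [0.0, -0.5, -1.0]
gripper_width: 51.8
gripper_force: 8.0
```

send_rows --deltas '[[[0, 0, 0], [0, 0, 0]], [[0, 0, 0], [0, 0, 0]], [[0, 0, 0], [0, 0, 0]], [[0, 0, 0], [0, 0, 0]], [[0, 0, 0], [0, 0, 0]], [[0, 0, 0], [0, 0, 0]]]' --grip 1 --grip_force 30

```text
time_s: 17.3
ee_pos: [537.4, 155.8, 32.7]
ee_rot: [-180.0, -0.0, -8.0]
force: [1.4, 0.7, -1.1]
gripper_width: 37.6
gripper_force: 29.9
```

send_rows --deltas '[[[0, 0, -0.01], [0, 0, 0]], [[0, 0, -0.03], [0, 0, 0]], [[0, 0, -0.05], [0, 0, 0]], [[0, 0, -0.06], [0, 0, 0]], [[0, 0, -0.06], [0, 0, 0]], [[0, 0, -0.06], [0, 0, 0]], [[0, 0, -0.06], [0, 0, 0]], [[0, 0, -0.04], [0, 0, 0]], [[0, 0, -0.014], [0, 0, 0]], [[0, 0, 0], [0, 0, 0]]]'

```text
time_s: 18.3
ee_pos: [536.9, 155.7, 225.0]
ee_rot: [-180.0, -0.0, -8.0]
force: [-1.0, -0.6, -1.6]
gripper_width: 37.6
gripper_force: 29.9
```

```bash
python3 - <<'E'
from g import *
s=state();print(s["time_s"],s["ee_pos"],s["ee_rot"],s["gripper_width"])
x,y,z=s["ee_pos"];yw=np.radians(s["ee_rot"][2])
a=grab_frame("wrist");cv2.imwrite("pics/j.png",a[:,:,::-1])
print([(r["p"],r["bbox"]) for r in trace("wrist","lemon")[:1]],proj("wrist",[x+109*np.cos(yw),y+109*np.sin(yw),z-3]))
E
```

```text
18.3 [536.93253656 155.70137903 225.0151178 ] [-1.79972451e+02 -4.91461387e-02 -7.97906622e+00] 37.61151339644142
[(0.9, [209.1, 0.0, 90.8, 115.2])] [252.04793211  39.56377649]
```

The lemon has come up with the tongs, filling rows 0–115 of the wrist view. Carrying it over to the funnel.

send_rows --deltas '[[[0.003, 0.03, 0], [0, 0, 0]], [[0.006, 0.05, 0], [0, 0, 0]], [[0.007, 0.06, 0], [0, 0, 0]], [[0.007, 0.06, 0], [0, 0, 0]], [[0.007, 0.06, 0], [0, 0, 0]], [[0.007, 0.06, 0], [0, 0, 0]], [[0.007, 0.06, 0], [0, 0, 0]], [[0.007, 0.06, 0], [0, 0, 0]], [[0.007, 0.06, 0], [0, 0, 0]], [[0.007, 0.05, 0], [0, 0, 0]]]'

```text
time_s: 19.4
ee_pos: [529.6, -123.5, 223.2]
ee_rot: [180.0, 0.2, -8.0]
force: [0.8, -0.4, -1.2]
gripper_width: 37.9
gripper_force: 29.9
```

send_rows --deltas '[[[0.005, 0.03, 0], [0, 0, 0]], [[0.003, 0.014, 0], [0, 0, 0]], [[0, 0, 0], [0, 0, 0]], [[0, 0, 0], [0, 0, 0]], [[0, 0, 0], [0, 0, 0]]]'

```text
time_s: 19.9
ee_pos: [531.9, -142.5, 224.4]
ee_rot: [-180.0, 0.0, -7.9]
force: [-0.3, 0.5, -1.6]
gripper_width: 37.8
gripper_force: 29.9
```

```bash
python3 - <<'E'
from g import *
s=state();print(s["time_s"],s["ee_pos"],s["ee_rot"],s["gripper_width"],s["gripper_force"])
x,y,z=s["ee_pos"];yw=np.radians(s["ee_rot"][2]);L=(x+105*np.cos(yw),y+105*np.sin(yw))
o=np.zeros((384,800,3),np.uint8)
for cam in("scene","wrist","top"):
  a=grab_frame(cam);p=f"pics/k{cam}.png";cv2.imwrite(p,a[:,:,::-1])
  for zc in(z-8,z-2):
   for t in trace(cam,"lemon")[:1]:
    r,n=lemon(cam,p,t["pixels"],(*L,yw),zc);print(cam,round(t["p"],2),t["bbox"],n,zc.round(),r.x[:2].round(1),round(r.fun,3))
  if cam=="scene":
   for t in trace(cam,"funnel")[:3]:print("funnel",t["bbox"])
   print("sil",fit(cam,pick(cam,"funnel",636,-158,130),F[2:],636,-158,78))
   o[:360,440:]=cv2.resize(a[130:250,250:370],None,fx=3,fy=3)
  if cam=="wrist":o[:,:440]=a[:,36:476]
cv2.imwrite("pics/k.png",o[:,:,::-1])
E
```

```text
19.9 [ 531.90031756 -142.50654578  224.39327429] [-1.79974254e+02  1.40746069e-02 -7.90599711e+00] 37.832238063298874 29.908653820166364
scene 0.68 [308.8, 160.9, 17.4, 13.3] 157 216.0 [ 648.9 -149.9] 0.817
scene 0.68 [308.8, 160.9, 17.4, 13.3] 157 222.0 [ 644.  -155.9] 0.845
funnel [205.2, 211.0, 22.1, 24.6]
funnel [302.8, 182.1, 19.6, 17.9]
funnel [253.9, 243.0, 25.0, 24.7]
sil (array([ 634.5, -159.3]), np.float64(0.096))
wrist 0.66 [209.2, 0.0, 92.4, 115.5] 8700 216.0 [ 639.9 -159.4] 0.104
wrist 0.66 [209.2, 0.0, 92.4, 115.5] 8700 222.0 [ 639.9 -159.4] 0.135
```

View pics/k.png

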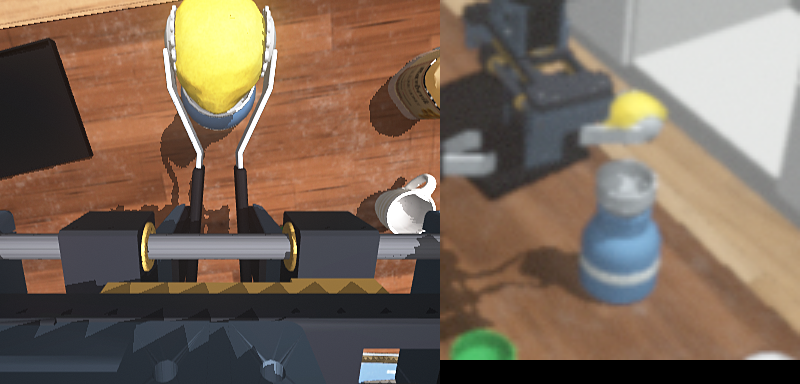

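```bash
python3 - <<'E'
from h import *
for X in((636,-158,222),(646,-158,222),(636,-158,212),(640,-157,222)):
  for c in("scene","wrist"):print(X,c,proj(c,X).round(1))
d=np.array([.99,-.138])
for e in(-35.5,):print("near end",[(o,proj("wrist",[*(np.array([531.9,-142.5])+d*(o+e)),220]).round(1)) for o in(100,104,109)])
E
```

```text
(636, -158, 222) scene [313.5 167.9]
(636, -158, 222) wrist [252.7  50.3]
(646, -158, 222) scene [316.3 166.9]
(646, -158, 222) wrist [250.1  29.9]
(636, -158, 212) scene [313.3 170.6]
(636, -158, 212) wrist [252.8  55.2]
(640, -157, 222) scene [314.5 167.3]
(640, -157, 222) wrist [249.8  42.5]
near end [(100, array([251.2, 128. ])), (104, array([251.2, 120.9])), (109, array([251.2, 111.9]))]
```

The lemon hangs level in the jaws above the funnel, at about (638,-157,220) against the funnel at (635,-158) with its rim at z = 144. I'll move back 4 mm, let it settle and hand in.

send_rows --deltas '[[[-0.008, 0.002, 0], [0, 0, 0]], [[0, 0, 0], [0, 0, 0]], [[0, 0, 0], [0, 0, 0]], [[0, 0, 0], [0, 0, 0]], [[0, 0, 0], [0, 0, 0]], [[0, 0, 0], [0, 0, 0]]]'

```text
time_s: 21.05
ee_pos: [527.9, -143.9, 224.4]
ee_rot: [-180.0, -0.0, -8.0]
force: [-0.8, 0.4, -1.0]
gripper_width: 37.5
gripper_force: 29.9
```

```bash
python3 -c "
from workcell import *
print(job_done())"
```

```text
the job is handed in; nothing more can be done
None
```

I handed the job in at about 21 s with the funnel released and seated in the jar neck and the lemon held in the tongs about 76 mm above the funnel's rim, within a few mm of its axis by my measurements; no verdict came back.

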